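# Slide the prep station's cutting board past its spring stop

### The job

The tomatoes in the left-hand pan are wanted next: with a fingertip hold down the orange spring stop that stands in the cutting board's right-hand hand-hold, and slide the board to the right past it, along its track, until the board covers the corn and the stop springs up in the board's left-hand hand-hold. Do not lift the board out of its track, and leave the shaker, the ramekin and the grate lifter where they are.

Things in the scene. Friction and masses are not known exactly. Their poses are not given: they have to be found in the camera images.
- station: Low steel prep station fixed on the shelf, 212 (x) x 540 (y) x 86 mm high. Origin: centre of its underside; y along the board's track (+y to the robot's left), x across it, away from the robot. Open pans, 162 x 176 mm, at y = +133 mm (left, tomatoes) and -133 mm (right, corn; no higher than 60 mm). Track walls, tops at 86 mm, are 184 mm apart; end walls at y = +-257.5 mm stop the board.
- stop_top (a point): Centre of the top face of the round orange spring stop, 34 mm in diameter, at the station's x = y = 0. It rises through a flat steel bridge between the pans (90 mm along y, its top 75 mm above the station's origin; the decks beyond the pans are as high). Standing up, the stop's top is 88 mm above the station's origin: 13 mm above the bridge, 5 mm below the board's top face.
- stop (a joint): How far the spring stop is pressed down, in m: 0 up, 0.012 fully down (top 1 mm above the bridge). Spring: 1.5 N at 0, 3 N fully down. It blocks the board until pressed more than 0.010. Once the hand-hold's edge has passed over its rim, the board itself keeps it down until the other hand-hold comes over it.
- board: Loose wooden cutting board, 180 (x) x 300 (y) x 15 mm, 0.6 to 0.9 kg, lying in the track with 2 mm play each side. Origin: centre of its underside, 78 mm above the station's origin. At the start it covers the left pan, its origin at y = +105 mm of the station; over the right pan it belongs at y = -105 mm. It slides with a friction of a few N.
- handhold_right (a point): Centre of the mouth, level with the board's top face, of the right-hand of two hand-holds cut right through the board, each 40 mm along y and 100 mm along x; this one at y = -105 mm of the board. At the start the stop stands in it, with about 3 mm of play each way along y.
- handhold_left (a point): Centre of the mouth, level with the board's top face, of the left-hand hand-hold, equal to the other, at y = +105 mm of the board. At the end the stop stands up in it, with about 3 mm of play each way along y.
- shaker: Brushed aluminium shaker, 66 mm in diameter, 116 mm high, standing behind the station. Origin: centre of its underside. Leave it alone.
- ramekin: Glass ramekin, 90 mm across, 46 mm high, standing behind the station. Origin: centre of its underside. Leave it alone.
- lifter: Green hard-plastic grill-grate lifter lying behind the station, 66 x 185 x 20 mm, long along its y axis. Origin: underside, about the middle of its length. Leave it alone.

How it is judged:
On the way, in this order (a step that is already met when the one before it is completed fails the run):
1. the fingers hold the spring stop down while the board still covers the left pan (value of joint stop above 0.008 m and contact force between the fingers and stop_c0 above 0.5 N and y of board in the frame of station above 0.085 m), for 0.1 s.
2. the board is sliding over the stop, which it keeps down, lying flat in its track (value of joint stop above 0.008 m and y of board in the frame of station below 0.07 m and z of board in the frame of station below 0.083 m), for 0.1 s.
At the end, for the whole second after the job is handed in: The board lies flat in its track at rest over the right-hand pan (its centre within 5 mm of 105 mm to the right of the stop) with the spring stop standing up in its left-hand hand-hold (less than 3 mm pressed); shaker, ramekin and lifter are within 20 mm of where they stood (y of board in the frame of station between -0.11 and -0.1 m and z of board in the frame of station below 0.081 m and value of joint stop below 0.003 m and linear speed of board below 0.02 m/s and distance of each of shaker, ramekin, lifter from where it was at the start of the episode below 0.02 m); the robot touches nothing.
It fails at once if the board is lifted more than 10 mm or tipped out of its track (z of board in the frame of station above 0.088 m or angle between board's own z axis and vertical above 0.1 rad).
It fails at once if the shaker, the ramekin or the lifter is moved more than 20 mm, lifted or tipped over (distance of any of shaker, ramekin, lifter from where it was at the start of the episode above 0.02 m or angle between any of shaker, ramekin, lifter's own z axis and vertical above 0.5 rad).
It also fails if it takes over 38 s, if anything falls off the work surface, if the arm or the gripper's body presses on something with over 40 N, if the wrist force passes 120 N, or if a joint passes its speed limit or range.

### The arm

A 6-joint arm with a two-finger parallel gripper is mounted at the origin on the work surface. World frame = base frame: x ahead of the robot, y to its left, z up, the work surface at z = 0. Lengths are in m, angles in rad, forces in N, time in s.
With the tool pointing down it reaches from about 0.3 to 0.825 m from the base axis. Payload 5.4 kg.
Tool frame: the origin (TCP) lies on the front face of the gripper's body, between the roots of the fingers; the fingertips stand 88 mm ahead of it and the grasp point (between the pads) lies 69 mm ahead of it (arm.nose_length is the distance from the TCP to the fingertips, in m); z points along the fingers, y is the line along which they close (so a half turn about z gives the same grasp; the last joint's range is limited). The gripper opens to 92 mm and grips with 3 to 60 N. Pads are 20 mm wide; open, the fingers measure 128 mm over their backs; the gripper's body (75 mm by 189 mm) begins 69 mm behind the grasp point.
Start: joints at [-1.518, 0.158, 1.597, -0, 1.386, -0.21], TCP at [0.149, -0.555, 0.303] pointing down, gripper open.
Joint ranges: [-2.91, 2.91], [-0.94, 2.29], [0.18, 2.7], [-1.29, 4.43], [0.17, 2.64], [-3, 3]. Speed limits (rad/s): [2.57, 2.57, 3.14, 3.14, 3.14, 3.14].

### API

Orientations are given as a unit quaternion [w, x, y, z].
In Python, from plant import arm gives the robot as it stands.
- The arm moves only by the shell command python3 -m handwheel 'ROWS' [FORCE]. ROWS is JSON, one flat list of numbers, 7 for each row, row after row: the turn, a rotation vector about the tool's x, y, z in rad, then the shift along the tool's x, y, z in m, then the closure in counts, from 0 (fully open) to 255 (shut). A call has 1 to 12 rows; each row is the pose to reach, as a shift and turn from the pose commanded when the call began, along the tool's axes at that moment; what a row does not reach only later rows make up. A row lasts 1/12 s, in which the tool goes at most 41.7 mm and 7.16 degrees, less where a joint would pass 70% of its speed; a pose out of reach is approached as far as the arm can. A call with a gripper value outside its range is refused whole. The fingers move at their own pace and stop on an object; FORCE is the grip in N (left out, the last holds). Time passes only in rows, so rows that repeat a pose let the fingers close. It gives the time, the measured TCP pose, the force, the opening and the grip force at its end, in the units of the state.
- arm.get_obs(): the state, without advancing time (a new reading comes with each control period).
- arm.capture(name): name is "scene" or "side" or "wrist"; returns a dict with "color" (400x640x3 uint8, red, green, blue), "fx", "fy", "cx", "cy" (pixels), "R" (3x3) and "t" (3): a world point X has camera coordinates R X + t; the wrist camera has in their place "T_tool_cam" (4x4, takes a point from camera to tool coordinates, whose origin is the TCP and whose axes are the flange's). Camera axes: x right, y down, z forward; pixel columns grow to the right and rows downward; lengths in m; the calibration is good to about 2 mm. A picture is of the moment at which its call begins: read the wrist's pose just before it. There is no depth.
- arm.hand_in(): hands the job in; it is judged then, once.
Trained networks look in a picture, given as the dict that the camera call returned (one of the last four; its "shot" number tells which), for a name from the list of things; names that differ only in an ending like _2 or _b are one class to them, and where a whole thing is asked for, a point or a joint stands for the part that bears it (a point fixed in the world has none). Each returns a list of dicts, best first, with "confidence" (0 to 1); they miss things now and then, are a little off and sometimes report something else, mostly with a low value. They report only what shows in the picture. A call takes as long as a camera call.
- arm.spot_in(picture, query): "centre" ([column, row] in pixels, amid what is visible of it).
- arm.place_of(picture, query): "centre" ([column, row] in pixels: a listed point, or the origin of a listed thing).
The state is a dict: "clock": time; "joints": joint angles; "qvel": joint speeds; "joint_efforts": joint torques, N m; "tcp_pos": TCP position; "orientation": TCP orientation; "ft_force": force on the tool from outside, world axes, zero at the start; "ft_torque": the same for the moment, N m; "opening": finger opening in m; "gripper_force": force on a finger pad.
Only numpy, scipy, OpenCV 4.12 (cv2) and the standard library are available. Lean on these libraries where they do the work, as an engineer would, in place of code of your own. Each camera call takes 0.05 s, during which the arm holds its last target. There are 200 camera calls.

## Working session

There is one attempt and no reset: what is moved stays moved. The work goes in short steps, Python scripts to look and compute and a shell command to move; the robot and the scene stay as the last step left them, time stands still between calls to the robot, and variables do not carry over. Pictures are saved under pics/ and viewed, at most 10 in all, crops included, and the job is handed in when it is done.

```bash
ls; mkdir -p pics; cat > h.py <<'E'
import numpy as np, cv2
from plant import arm
from scipy.spatial.transform import Rotation as Ro
def cam(p,o=None):
    if 'R' in p: return np.array(p['R']),np.array(p['t'])
    T=np.eye(4);q=o['orientation'];T[:3,:3]=Ro.from_quat([q[1],q[2],q[3],q[0]]).as_matrix();T[:3,3]=o['tcp_pos']
    M=np.linalg.inv(T@np.array(p['T_tool_cam']));return M[:3,:3],M[:3,3]
def ray(p,px,o=None):
    R,t=cam(p,o);d=R.T@np.array([(px[0]-p['cx'])/p['fx'],(px[1]-p['cy'])/p['fy'],1]);return -R.T@t,d/np.linalg.norm(d)
def tri(rs):
    A=sum(np.eye(3)-np.outer(d,d) for c,d in rs);b=sum((np.eye(3)-np.outer(d,d))@c for c,d in rs);return np.linalg.solve(A,b)
def onz(r,z): c,d=r;return c+d*(z-c[2])/d[2]
def save(p,n): cv2.imwrite('pics/'+n,p['color'][...,::-1].copy())
E
python3 - <<'E'
from h import *
np.set_printoptions(precision=4,suppress=True)
o=arm.get_obs();print(o['tcp_pos'],o['orientation'],o['ft_force'],o['opening'])
P={n:arm.capture(n) for n in('scene','side')}
for n in P: save(P[n],n+'0.png')
for q in('stop_top','handhold_right','handhold_left','station','board','shaker','ramekin','lifter'):
    rs=[]
    for n in P:
        r=arm.place_of(P[n],q)
        print(q,n,[(np.round(x['centre'],1),round(x['confidence'],2)) for x in r[:2]])
        if r: rs.append(ray(P[n],r[0]['centre']))
    if len(rs)==2: print('   ',tri(rs))
for n in P: R,t=cam(P[n]);print(n,-R.T@t)
E
```

```text
pics
[ 0.1493 -0.5548  0.3017] [-0.0009  0.9914  0.131   0.0001] [ 0.285  -0.1597  0.5426] 0.09190457682021892
stop_top scene []
stop_top side [(array([370.5, 199.5]), 0.61), (array([292.4, 257.9]), 0.23)]
handhold_right scene [(array([268.4, 177.4]), 0.6)]
handhold_right side [(array([368.5, 200.2]), 0.64), (array([291.9, 258.2]), 0.45)]
    [0.5161 0.0164 0.09  ]
handhold_left scene [(array([340.6, 125.9]), 0.94)]
handhold_left side [(array([292.5, 258.7]), 0.91)]
    [0.5447 0.2237 0.0955]
station scene [(array([269.7, 203.3]), 0.93), (array([289.1, 341.5]), 0.43)]
station side []
board scene [(array([303.9, 153.5]), 0.73)]
board side [(array([334.2, 227.9]), 0.58)]
    [0.5299 0.1143 0.0871]
shaker scene [(array([290.2, 340.8]), 0.9), (array([266.8, 177.3]), 0.25)]
shaker side [(array([333.4, 154. ]), 0.64)]
    [ 0.7322 -0.18   -0.0053]
ramekin scene [(array([349.5, 266.4]), 0.86)]
ramekin side []
lifter scene [(array([399.1, 205.6]), 0.83)]
lifter side [(array([235. , 232.5]), 0.86)]
    [0.7389 0.1783 0.0058]
scene [ 0.8902 -0.3035  0.6458]
side [0.2132 0.5913 0.677 ]
```

View pics/scene0.png

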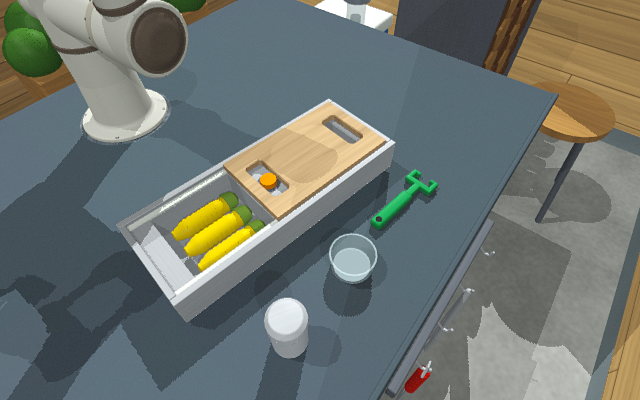

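View pics/side0.png

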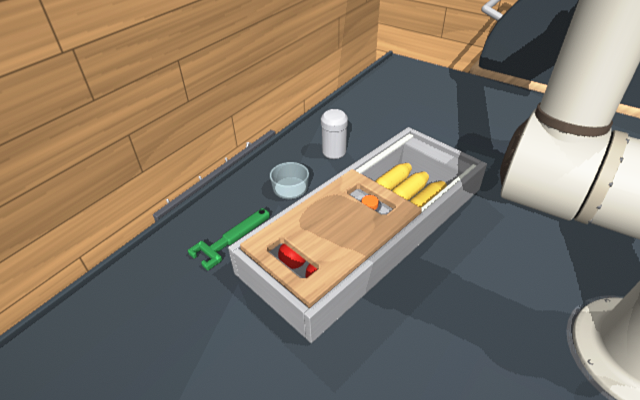

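The scene picture shows the stop at about (268,180) in the board's right-hand hand-hold, with shaker (287,325), ramekin (353,258) and lifter (405,200) behind the station. The side picture shows the stop at (370,202) and the left-hand hand-hold at (292,258). The station's yaw is about -8°. I'll go above the stop with the fingers closed and their wide line across the track.

```bash
python3 -m handwheel '[0,0,-1.17,0.503,-0.456,0,255, 0,0,-1.17,0.503,-0.456,0,255, 0,0,-1.17,0.503,-0.456,0,255, 0,0,-1.17,0.503,-0.456,0,255, 0,0,-1.17,0.503,-0.456,0,255, 0,0,-1.17,0.503,-0.456,0,255, 0,0,-1.17,0.503,-0.456,0,255, 0,0,-1.17,0.503,-0.456,0,255, 0,0,-1.17,0.503,-0.456,0,255, 0,0,-1.17,0.503,-0.456,0,255, 0,0,-1.17,0.503,-0.456,0,255, 0,0,-1.17,0.503,-0.456,0,255]' 20
```

```text
clock: 1.9
tcp_pos: [0.4206, -0.1328, 0.3031]
orientation: [0.001, 0.754, 0.657, 0.0]
ft_force: [0.4, -0.3, 0.6]
opening: 0.0135
gripper_force: 0.0
```

```bash
cat > look.py <<'E'
from h import *
import sys
np.set_printoptions(precision=4,suppress=True)
o=arm.get_obs();print(o['tcp_pos'],o['orientation'],o['opening'],o['ft_force'])
P={n:arm.capture(n) for n in('wrist','scene','side')}
save(P['wrist'],sys.argv[1])
for q,z in(('stop_top',.088),('handhold_right',.093),('handhold_left',.093),('board',.078),('station',0)):
    rs=[]
    for n in P:
        for x in arm.place_of(P[n],q)[:2]:
            r=ray(P[n],x['centre'],o);print(q,n,np.round(x['centre'],1),round(x['confidence'],2),onz(r,z))
            if x['confidence']>.5: rs.append(r)
    if len(rs)>1: print('   tri',tri(rs))
E
python3 look.py w1.png
```

```text
[ 0.4206 -0.1328  0.3031] [0.0007 0.7542 0.6567 0.0001] 0.013500384360564752 [ 0.4234 -0.3369  0.5717]
stop_top wrist [408.7  10.8] 0.95 [0.5169 0.0139 0.088 ]
stop_top scene [269.3 177.9] 0.65 [0.5171 0.0177 0.088 ]
stop_top scene [402.9 204.7] 0.18 [0.7621 0.1218 0.088 ]
stop_top side [371.7 202.3] 0.61 [0.5088 0.0161 0.088 ]
   tri [0.5145 0.0154 0.0866]
handhold_right scene [266.9 176.2] 0.71 [0.5137 0.0152 0.093 ]
handhold_right scene [268.6 179.8] 0.45 [0.5227 0.0103 0.093 ]
handhold_right side [369.2 198.5] 0.56 [0.516  0.0141 0.093 ]
   tri [0.515  0.0148 0.0941]
handhold_left scene [341.4 125.1] 0.78 [0.543  0.2294 0.093 ]
handhold_left side [292.  260.4] 0.78 [0.5445 0.2256 0.093 ]
   tri [0.5438 0.2271 0.095 ]
board scene [306.3 153.5] 0.6 [0.5267 0.1233 0.078 ]
board side [336.  230.6] 0.61 [0.5293 0.1121 0.078 ]
   tri [0.5282 0.1179 0.0834]
station wrist [386.9  34.6] 0.61 [0.5173 0.0148 0.    ]
station scene [270.7 204.8] 0.75 [0.5131 0.0127 0.    ]
   tri [0.5157 0.0125 0.0039]
```

View pics/w1.png

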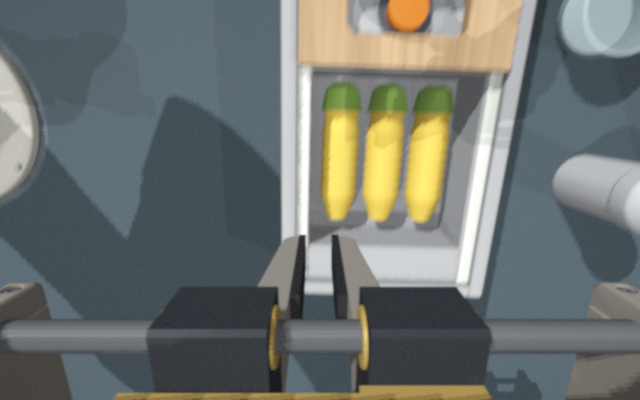

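Wrist picture: the stop is at (408,11), seen past the corn, with the closing fingers at (320,260), and the track is roughly aligned with the tool's x axis. I'll move closer for one more look.

```bash
python3 -m handwheel '[0,0,0,0.1,0.0754,0.02,255, 0,0,0,0.1,0.0754,0.02,255, 0,0,0,0.1,0.0754,0.02,255, 0,0,0,0.1,0.0754,0.02,255, 0,0,0,0.1,0.0754,0.02,255, 0,0,0,0.1,0.0754,0.02,255]' 20; python3 look.py w2.png
```

```text
clock: 3.3
tcp_pos: [0.5081, -0.0461, 0.2826]
orientation: [-0.0, 0.754, 0.657, -0.0]
ft_force: [0.5, -0.8, 1.1]
opening: 0.0005
gripper_force: 0.0
[ 0.5081 -0.0461  0.2826] [-0.0001  0.7539  0.657  -0.0004] 0.0004601649733490343 [ 0.5297 -0.8158  1.0787]
stop_top wrist [317.3 134.4] 0.82 [0.5157 0.0133 0.088 ]
stop_top scene [268.9 178.1] 0.76 [0.5169 0.0168 0.088 ]
stop_top side [370.  202.7] 0.48 [0.5109 0.019  0.088 ]
   tri [0.5169 0.0146 0.0899]
handhold_right scene [270.4 176.7] 0.75 [0.5201 0.0185 0.093 ]
handhold_right side [368.3 197.9] 0.81 [0.5183 0.0136 0.093 ]
   tri [0.5191 0.0166 0.0944]
handhold_left wrist [513.  262.3] 0.28 [ 0.6801 -0.1267  0.093 ]
handhold_left scene [338.2 125.2] 0.93 [0.5375 0.2247 0.093 ]
handhold_left side [290.9 257.6] 0.67 [0.55   0.2217 0.093 ]
handhold_left side [288.5 189.2] 0.58 [0.6659 0.0817 0.093 ]
   tri [0.5666 0.1927 0.1431]
board side [335.8 226.8] 0.77 [0.5352 0.104  0.078 ]
station wrist [319.6 128.6] 0.93 [0.518  0.0137 0.    ]
station scene [268.2 204.6] 0.71 [ 0.5084  0.0098 -0.    ]
   tri [0.5149 0.0105 0.0056]
```

View pics/w2.png

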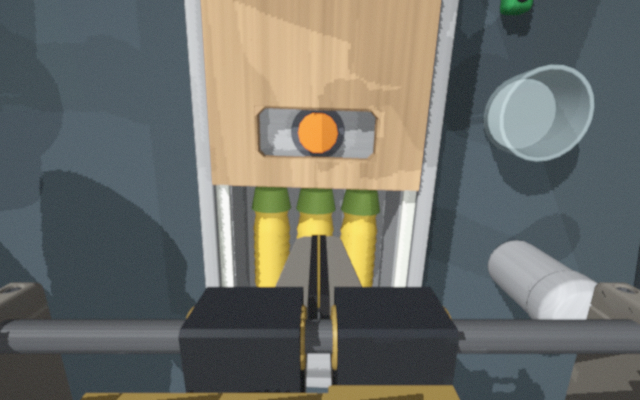

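```bash
python3 - <<'E'
from h import *
o=arm.get_obs();p=arm.capture('wrist')
f=lambda u,v,z=.093:onz(ray(p,(u,v),o),z)[:2]
for a,b in(((213,185),(418,191)),((262,156),(372,159))):
    d=f(*b)-f(*a);print(np.degrees(np.arctan2(d[1],d[0])),np.linalg.norm(d),f(*a),f(*b))
g=cv2.cvtColor(p['color'],cv2.COLOR_RGB2GRAY)
print(f(317.5,132.5))
for q in('shaker','ramekin'): pass
import math
# wall outer edges at z=.086
for a,b in(((190,20),(207,280)),((456,20),(425,260))):
    d=f(*a,.086)-f(*b,.086);print(np.degrees(np.arctan2(-d[0],d[1])))
hsv=cv2.cvtColor(p['color'],cv2.COLOR_RGB2HSV);m=((hsv[...,0]<16)&(hsv[...,1]>200)&(hsv[...,2]>180));m[:100]=0;m[165:]=0
v,u=np.nonzero(m[:,280:360]);u=u+280;print(u.mean(),v.mean(),len(u),f(u.mean(),v.mean(),.088))
E
```

```text
-9.601858828006979 0.17847589658295354 [ 0.42054231 -0.01641103] [ 0.59651787 -0.04618094]
-9.44254061026244 0.0932888150926664 [0.46730156 0.00246704] [ 0.55932637 -0.01283778]
[0.51653112 0.0153011 ]
-9.928028295602468
-9.460903176827737
nan nan 0 [nan nan]<stdin>:14: RuntimeWarning: Mean of empty slice.
  ret = ret.dtype.type(ret / rcount)
```

Board edge and walls agree on a yaw of -9.6°, and the stop is at about (0.516, 0.014). Next I'll put the closed tip just above it.

```bash
python3 -m handwheel '[0,0,0.03,0.058,0,0.02,255, 0,0,0.03,0.058,0,0.04,255, 0,0,0.03,0.058,0,0.07,255, 0,0,0.03,0.058,0,0.08,255, 0,0,0.03,0.058,0,0.08,255, 0,0,0.03,0.058,0,0.08,255]' 20; python3 - <<'E'
from h import *
a=arm.capture('side');b=arm.capture('wrist');c=arm.capture('scene')
z=lambda p,u,v,w,h,k:cv2.resize(p['color'][v:v+h,u:u+w],None,fx=k,fy=k,interpolation=2)
im=np.hstack([z(a,310,140,130,100,3),z(c,210,110,130,100,3)])
cv2.imwrite('pics/c3.png',im[...,::-1])
E
```

```text
clock: 4.75
tcp_pos: [0.5164, 0.011, 0.2031]
orientation: [-0.0, 0.764, 0.645, -0.0]
ft_force: [0.3, 0.1, 0.1]
opening: 0.0003
gripper_force: 0.0
```

View pics/c3.png

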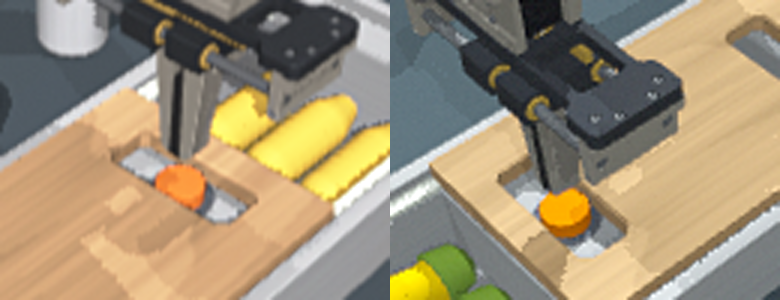

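Both crops show the closed fingertip directly above the orange stop, clear of the hand-hold's edges. I'll press down slowly and watch the force.

```bash
python3 -m handwheel '[0,0,0,0,0,0.015,255, 0,0,0,0,0,0.024,255, 0,0,0,0,0,0.028,255, 0,0,0,0,0,0.031,255, 0,0,0,0,0,0.034,255, 0,0,0,0,0,0.034,255]'; python3 -m handwheel '[0,0,0,0,0,0.001,255, 0,0,0,0,0,0.002,255, 0,0,0,0,0,0.002,255]'; python3 -m handwheel '[0,0,0,0,0,0.001,255, 0,0,0,0,0,0.002,255, 0,0,0,0,0,0.002,255]'
```

```text
clock: 5.4
tcp_pos: [0.5163, 0.0112, 0.1688]
orientation: [0.0, 0.764, 0.645, -0.0]
ft_force: [-1.5, -0.5, 3.2]
opening: 0.0004
gripper_force: 1.1
clock: 5.65
tcp_pos: [0.5165, 0.0113, 0.1669]
orientation: [0.0, 0.764, 0.645, 0.0]
ft_force: [-1.1, -1.3, 2.7]
opening: 0.0002
gripper_force: 1.2
clock: 5.9
tcp_pos: [0.5165, 0.0113, 0.1648]
orientation: [0.0, 0.764, 0.645, 0.0]
ft_force: [0.7, -0.6, 2.5]
opening: 0.0004
gripper_force: 1.3
```

```bash
python3 -m handwheel '[0,0,0,0,0,0.0005,255, 0,0,0,0,0,0.0005,255]'; python3 -m handwheel '[0,0,0,0,0,0.0005,255, 0,0,0,0,0,0.0005,255]'
```

```text
clock: 6.07
tcp_pos: [0.5165, 0.0113, 0.1645]
orientation: [0.0, 0.764, 0.645, 0.0]
ft_force: [-0.3, -0.2, 3.0]
opening: 0.0009
gripper_force: 1.7
clock: 6.23
tcp_pos: [0.5165, 0.0113, 0.1644]
orientation: [0.0, 0.764, 0.645, 0.0]
ft_force: [-1.2, -1.0, 7.1]
opening: 0.0002
gripper_force: 3.6
```

The stop has bottomed out at TCP z 0.164. I'll hold it there and slide right.

```bash
python3 -m handwheel '[0,0,0,-0.003,0,-0.0002,255, 0,0,0,-0.006,0,-0.0002,255, 0,0,0,-0.009,0,-0.0002,255, 0,0,0,-0.012,0,-0.0002,255, 0,0,0,-0.014,0,-0.0002,255, 0,0,0,-0.014,0,-0.0002,255]'; python3 look.py w4.png | grep -v station
```

```text
clock: 6.73
tcp_pos: [0.5144, -0.0014, 0.1644]
orientation: [-0.001, 0.764, 0.645, 0.002]
ft_force: [0.9, 5.1, 5.7]
opening: 0.0005
gripper_force: 3.5
[ 0.5144 -0.0014  0.1644] [-0.0005  0.7642  0.645   0.0016] 0.0005419331085127082 [0.8629 5.1472 5.7111]
stop_top wrist [315.6 226.3] 0.9 [0.517 0.019 0.088]
stop_top side [370.4 203.2] 0.38 [0.5095 0.0198 0.088 ]
handhold_right scene [265.9 175.7] 0.66 [0.5112 0.015  0.093 ]
handhold_right side [370.8 198. ] 0.69 [0.5141 0.0111 0.093 ]
   tri [0.5129 0.0135 0.0954]
handhold_left scene [340.5 125.6] 0.59 [0.5423 0.2268 0.093 ]
handhold_left side [292.7 255.4] 0.6 [0.5504 0.216  0.093 ]
   tri [0.5466 0.2203 0.0997]
board wrist [313.   31.8] 0.71 [0.5317 0.1122 0.078 ]
board wrist [315.1 227.3] 0.22 [0.5159 0.0149 0.078 ]
board scene [303.3 158.5] 0.74 [0.5309 0.1078 0.078 ]
board side [337.9 229.6] 0.73 [0.5278 0.1079 0.078 ]
   tri [0.5299 0.1095 0.0777]
   tri [0.5151 0.0146 0.0097]
```

View pics/w4.png

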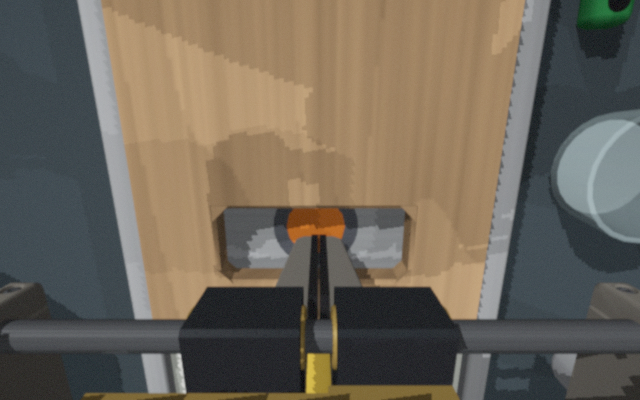

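The picture shows the stop (315,226) held down, the fingertip at the hand-hold's right edge, and the hand-hold's left edge (row 207) reaching the stop's rim. The push force is 5 N, so I'll keep pushing.

```bash
python3 -m handwheel '[0,0,0,-0.003,0,0,255, 0,0,0,-0.006,0,0,255, 0,0,0,-0.009,0,0,255, 0,0,0,-0.012,0,0,255, 0,0,0,-0.012,0,0,255]'
```

```text
clock: 8.05
tcp_pos: [0.5123, -0.0136, 0.1642]
orientation: [-0.0, 0.764, 0.645, 0.001]
ft_force: [2.1, 4.5, 4.0]
opening: 0.0004
gripper_force: 2.4
```

The board is sliding over the stop. I'll raise the tip a few mm, clear of the deck, and push on.

```bash
python3 -m handwheel '[0,0,0,0.001,0,0,255, 0,0,0,0.001,0,-0.006,255, 0,0,0,-0.006,0,-0.006,255, 0,0,0,-0.014,0,-0.006,255, 0,0,0,-0.022,0,-0.006,255, 0,0,0,-0.03,0,-0.006,255, 0,0,0,-0.038,0,-0.006,255, 0,0,0,-0.046,0,-0.006,255, 0,0,0,-0.054,0,-0.006,255, 0,0,0,-0.062,0,-0.006,255, 0,0,0,-0.07,0,-0.006,255, 0,0,0,-0.07,0,-0.006,255]'
```

```text
clock: 9.05
tcp_pos: [0.4998, -0.0853, 0.1698]
orientation: [0.001, 0.764, 0.645, -0.001]
ft_force: [-0.2, 0.5, 0.4]
opening: 0.0001
gripper_force: 0.0
```

```bash
python3 look.py w5.png | grep -E 'board|hand|stop'; cp /dev/null /dev/null; python3 - <<'E'
from h import *
p=arm.capture('scene');save(p,'s5.png')
E
```

```text
handhold_right scene [233.1 201. ] 0.89 [ 0.5053 -0.0693  0.093 ]
handhold_right side [397.1 177.2] 0.93 [ 0.5018 -0.0757  0.093 ]
handhold_left wrist [316.3  34.3] 0.22 [0.518  0.0244 0.093 ]
handhold_left scene [310.6 147.4] 0.6 [0.5322 0.1317 0.093 ]
handhold_left side [325.9 232.6] 0.69 [0.5338 0.1387 0.093 ]
handhold_left side [366.5 204.5] 0.42 [0.5114 0.0321 0.093 ]
board wrist [315.5  29.8] 0.86 [0.5184 0.0296 0.078 ]
board scene [273.6 177.2] 0.56 [0.5161 0.0302 0.078 ]
board side [365.9 204.1] 0.73 [0.5207 0.0174 0.078 ]cp: '/dev/null' and '/dev/null' are the same file
```

View pics/s5.png

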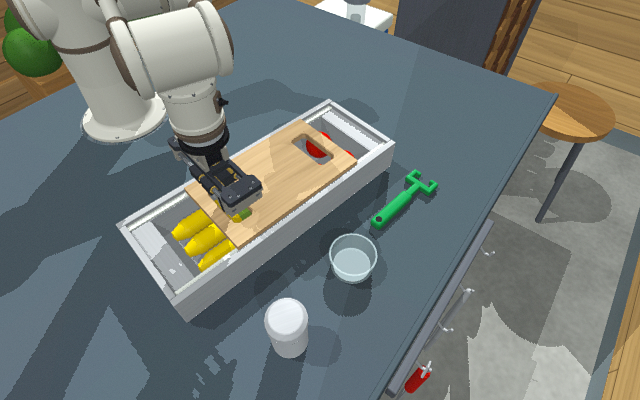

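The board lies flat halfway along and follows the finger, and the other things have not moved. I'll push on.

```bash
python3 -m handwheel '[0,0,0,-0.008,0,0,255, 0,0,0,-0.016,0,0,255, 0,0,0,-0.024,0,0,255, 0,0,0,-0.032,0,0,255, 0,0,0,-0.04,0,0,255, 0,0,0,-0.048,0,0,255, 0,0,0,-0.056,0,0,255, 0,0,0,-0.064,0,0,255, 0,0,0,-0.072,0,0,255, 0,0,0,-0.08,0,0,255, 0,0,0,-0.085,0,0,255]'; python3 -m handwheel '[0,0,0,-0.005,0,0,255, 0,0,0,-0.01,0,0,255, 0,0,0,-0.014,0,0,255, 0,0,0,-0.018,0,0,255, 0,0,0,-0.022,0,0,255, 0,0,0,-0.025,0,0,255, 0,0,0,-0.027,0,0,255, 0,0,0,-0.027,0,0,255]';  python3 - <<'E'
from h import *
p=arm.capture('scene');q=arm.capture('side')
z=lambda p,u,v,w,h,k:cv2.resize(p['color'][v:v+h,u:u+w],None,fx=k,fy=k,interpolation=2)
cv2.imwrite('pics/c6.png',np.hstack([z(p,110,90,290,230,1.35),z(q,230,110,290,230,1.35)])[...,::-1])
for x,n in((p,'scene'),(q,'side')):
  for k in('handhold_left','stop_top','board'):
    for r in arm.place_of(x,k)[:1]: print(n,k,r['centre'],r['confidence'],onz(ray(x,r['centre']),.093 if k[0]=='h' else .078))
E
```

```text
clock: 10.92
tcp_pos: [0.4857, -0.1682, 0.1698]
orientation: [0.0, 0.764, 0.645, -0.0]
ft_force: [0.2, 3.0, 0.1]
opening: 0.0004
gripper_force: 1.9
clock: 11.58
tcp_pos: [0.4814, -0.1942, 0.1699]
orientation: [0.0, 0.764, 0.645, -0.0]
ft_force: [-0.7, 0.3, -0.9]
opening: 0.0006
gripper_force: 0.5
scene handhold_left [268.8, 171.7] 0.55 [0.50857802 0.02637511 0.093     ]
scene stop_top [268.2, 179.2] 0.6 [0.51103491 0.01949766 0.078     ]
scene board [228.2, 207.2] 0.69 [ 0.49819219 -0.07911756  0.078     ]
side handhold_left [367.1, 203.1] 0.91 [0.51250437 0.02802039 0.093     ]
side stop_top [368.3, 205.3] 0.48 [0.5148878  0.01778436 0.078     ]
side board [400.7, 178.7] 0.57 [ 0.5004565  -0.09261457  0.078     ]
```

View pics/c6.png

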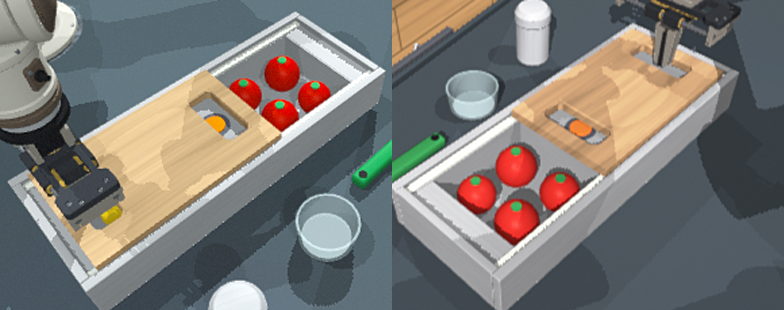

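The crops show the stop still down under the hand-hold's right edge, with about 9 mm to go. I'll make a slow final push.

```bash
python3 -m handwheel '[0,0,0,-0.002,0,0,255, 0,0,0,-0.004,0,0,255, 0,0,0,-0.006,0,0,255, 0,0,0,-0.008,0,0,255, 0,0,0,-0.009,0,0,255, 0,0,0,-0.01,0,0,255, 0,0,0,-0.01,0,0,255]';  python3 - <<'E'
from h import *
p=arm.capture('scene');q=arm.capture('side')
z=lambda p,u,v,w,h,k:cv2.resize(p['color'][v:v+h,u:u+w],None,fx=k,fy=k,interpolation=2)
cv2.imwrite('pics/c7.png',np.hstack([z(p,220,130,100,100,4),z(q,320,150,100,100,4)])[...,::-1])
E
```

```text
clock: 12.57
tcp_pos: [0.4799, -0.2036, 0.17]
orientation: [-0.0, 0.764, 0.645, 0.0]
ft_force: [-0.5, 4.6, 3.6]
opening: 0.0009
gripper_force: 2.2
```

View pics/c7.png

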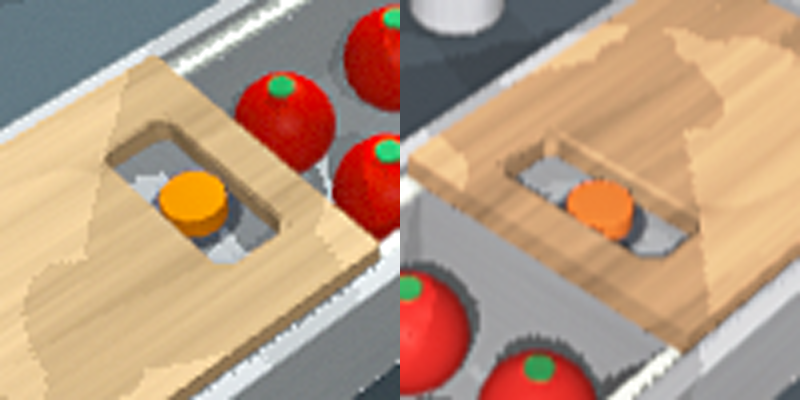

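The stop stands up fully in the left-hand hand-hold, so I'll back off and rise clear.

```bash
python3 -m handwheel '[0,0,0,0.004,0,0,255, 0,0,0,0.007,0,0,255, 0,0,0,0.007,0,0,255, 0,0,0,0.007,0,-0.02,255, 0,0,0,0.007,0,-0.04,255, 0,0,0,0.007,0,-0.07,255, 0,0,0,0.007,0,-0.1,255, 0,0,0,0.007,0,-0.1,255, 0,0,0,0.007,0,-0.1,255]';  python3 - <<'E'
from h import *
p=arm.capture('scene');q=arm.capture('side')
z=lambda p,u,v,w,h,k:cv2.resize(p['color'][v:v+h,u:u+w],None,fx=k,fy=k,interpolation=2)
cv2.imwrite('pics/c8.png',np.hstack([z(p,110,90,290,230,1.35),z(q,230,110,290,230,1.35)])[...,::-1])
E
```

```text
clock: 13.42
tcp_pos: [0.4818, -0.1975, 0.2719]
orientation: [0.002, 0.764, 0.645, 0.0]
ft_force: [0.1, 0.2, -0.8]
opening: 0.0006
gripper_force: 0.0
```

View pics/c8.png

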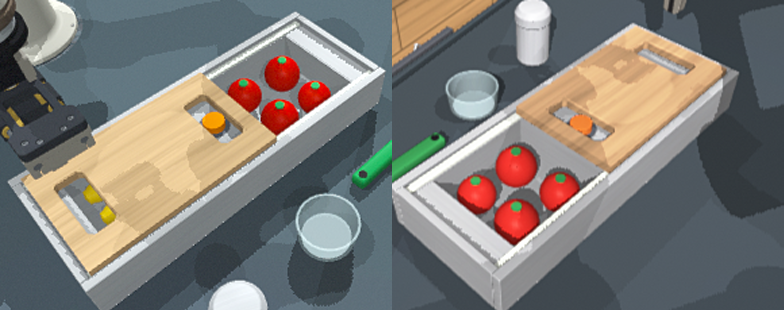

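The board lies flat over the corn, the stop is up in its left-hand hand-hold at (214,123), the tomatoes are uncovered and the arm is clear.

```bash
python3 -c "
from plant import arm
print(arm.hand_in())"
```

```text
the job is handed in; nothing more can be done
None
```

The board now lies flat in its track over the corn with the spring stop up in its left-hand hand-hold, the tomatoes are uncovered, the other things show no movement in the pictures, and the job is handed in (no verdict was returned).

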